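# Fetch the full salt shaker from a light slanted stand

### The arm

A 7-joint arm with a two-finger parallel gripper is mounted at the origin on the work surface. World frame = base frame: x ahead of the robot, y to its left, z up, the work surface at z = 0. Lengths are in m, angles in rad, forces in N, time in s.
With the tool pointing down it reaches from about 0.4 to 0.925 m from the base axis. Payload 5.6 kg.
Tool frame: the origin (TCP) lies at the very end of the fingers, on their centre line; the grasp point (between the pads) lies 19 mm behind it (grip_point_offset is the z of the grasp point in the tool frame, in m); z points along the fingers, y is the direction in which the jaws open and shut (so a half turn about z gives the same grasp; the last joint's range is limited). The gripper opens to 85 mm and grips with 20 to 120 N. Pads are 22 mm wide; open, the fingers measure 114 mm over their backs; the gripper's body (76 mm by 85 mm) begins 54 mm behind the grasp point. The pads swing forward as they close: fully open they stand 13 mm farther back than shut.
Start: joints at [-1.343, 0.468, -0.012, 1.603, 0.006, 1.071, -0.056], TCP at [0.174, 0.626, 0.231] pointing down, gripper open.
Joint ranges: [-2.53, 2.53], [-0.31, 2.02], [-1.57, 1.55], [0.28, 2.44], [-1.29, 4.43], [0.15, 1.84], [-2.92, 2.92]. Speed limits (rad/s): [2.57, 2.57, 3.14, 3.14, 3.14, 3.14, 3.14].

### API

Orientations are given as a rotation vector (axis times angle).
In Python, from bench import * gives the robot as it stands.
- The arm moves only by the shell command python3 -m pendant 'ROWS'. ROWS is a JSON object of lists of equal length, an entry for each row: "dp": the shift along the world's x, y, z in m, a list of three; "dr": the turn, a rotation vector about the world's x, y, z in rad, a list of three; "jaw": the opening in per cent of the stroke, from 0 (shut) to 100 (fully open). A call has 1 to 20 rows; each row is the pose to reach, as a shift and turn from the pose commanded when the call began; what a row does not reach only later rows make up. A row lasts 1/10 s, in which the tool goes at most 50 mm and 8.59 degrees, less where a joint would pass 70% of its speed; a pose out of reach is approached as far as the arm can. A call with a gripper value outside its range is refused whole. The fingers move at their own pace and stop on an object; the grip force is fixed at half the most. Time passes only in rows, so rows that repeat a pose let the fingers close. It gives the time, the measured TCP pose, the force and the opening at its end, in the units of the state.
- observe(): the state, without advancing time (a new reading comes with each control period).
- grab_frame(name): name is "scene" or "top" or "wrist"; returns a dict with "color" (384x512x3 uint8, red, green, blue), "camera_matrix" (3x3 intrinsics, pixels), "pose" (4x4, takes a point from camera to world coordinates); the wrist camera has in their place "T_tool_cam" (4x4, takes a point from camera to tool coordinates, whose origin is the TCP and whose axes are the flange's). Camera axes: x right, y up, looking along -z (the intrinsics and any distortion apply to the point x, -y, -z); pixel columns grow to the right and rows downward; lengths in m; the calibration is good to about 2 mm. A picture is of the moment at which its call begins: read the wrist's pose just before it. There is no depth.
- job_done(): hands the job in, once; it reports no verdict.
Trained networks look in a picture, given as the dict that the camera call returned (one of the last four; its "shot" number tells which), for a name from the list of things; names that differ only in an ending like _2 or _b are one class to them, and where a whole thing is asked for, a point or a joint stands for the part that bears it (a point fixed in the world has none). Each returns a list of dicts, best first, with "p" (0 to 1); they miss things now and then, are a little off and sometimes report something else, mostly with a low value. They report only what shows in the picture. A call takes as long as a camera call. They do not tell look-alikes from the thing itself.
- find_in(picture, label): "pixel" ([column, row] in pixels, amid what is visible of it).
- place_of(picture, label): "pixel" ([column, row] in pixels: a listed point, or the origin of a listed thing).
The state is a dict: "time_s": time; "joints": joint angles; "joint_velocities": joint speeds; "effort": joint torques, N m; "tcp_pos": TCP position; "tcp_rot": TCP orientation; "ft_force": force on the tool from outside, world axes, zero at the start; "torque": the same for the moment, N m; "finger_gap": opening from 0.0 (shut) to 1.0 (fully open).
Only numpy, scipy, OpenCV 4.12 (cv2) and the standard library are available. Lean on these libraries where they do the work, as an engineer would, in place of code of your own. Each camera call takes 0.05 s, during which the arm holds its last target.

### The job

Two look-alike salt shakers lean in the light grey stand: one is full, the other nearly empty. Feel by lifting which one is full, draw it out along its own lean so that the stand is not tipped, dragged or lifted, and set it down upright on the green chopping board, all of its foot on the board. Leave the nearly empty one seated in the stand, and leave the stand, the beaker and the potatoes where they are.

Things in the scene. Friction and masses are not known exactly. Their poses are not given: they have to be found in the camera images.
- shaker_a_center (a point): one of two look-alike steel salt shakers, a round can 40 mm in diameter, 133 mm tall, flat foot; one is full (360 to 480 g), one nearly empty (80 to 120 g); looks and place do not tell which. This point: on its axis, 65 mm up from the foot; z axis runs from foot to cap. It starts loose in a well, leaning 30 degrees; the part from 2 mm above this point up to the cap shows above the rim
- shaker_b_center (a point): one of two look-alike steel salt shakers, a round can 40 mm in diameter, 133 mm tall, flat foot; one is full (360 to 480 g), one nearly empty (80 to 120 g); looks and place do not tell which. This point: on its axis, 65 mm up from the foot; z axis runs from foot to cap. It starts loose in a well, leaning 30 degrees; the part from 2 mm above this point up to the cap shows above the rim
- stand: light free-standing grey plastic stand (125 to 160 g, easily dragged or tipped). Base plate 110 (x) by 170 mm (y); origin at the centre of its underside, z up. Two square wells at y = +50 and -50 mm, leaning 30 degrees with their tops to the stand's -x, roughly towards the robot (within 25 degrees); mouths at x = -7, z = 77 mm. 60 mm free between the shakers
- well_left (a point): middle of the mouth of the well at the stand's +50 mm y; axes as the stand's. A square well, 44 mm wide inside (2 mm play each side of a shaker), 67 mm deep, walls 3 mm, leaning 30 degrees from vertical with its mouth towards the stand's -x. A seated shaker's centre point lies about 1 mm to its -x and 3 mm below it. Nothing stands before or behind (along the stand's x)
- well_right (a point): middle of the mouth of the well at the stand's -50 mm y; axes as the stand's. A square well, 44 mm wide inside (2 mm play each side of a shaker), 67 mm deep, walls 3 mm, leaning 30 degrees from vertical with its mouth towards the stand's -x. A seated shaker's centre point lies about 1 mm to its -x and 3 mm below it. Nothing stands before or behind (along the stand's x)
- board: green chopping board lying on the table, fixed, 210 mm (its x) by 250 mm (its y), 14 mm thick; origin at the centre of its underside, so its top is 14 mm above the table
- beaker: bystander: white plastic beaker standing on the table, 72 mm across at the rim, 90 mm tall; origin at the centre of its underside
- potato_big: bystander: large potato on the table, about 76 mm across, 61 mm high; origin at the centre of its underside
- potato_small: bystander: small potato on the table, about 56 mm across, 45 mm high; origin at the centre of its underside
Mind the look-alikes: they are no part of the job. What is shaped like the part that bears shaker_a_center but pink is not meant. What is shaped like the part that bears shaker_b_center but red is not meant.

How it is judged:
At the end, for the whole second after the job is handed in: The full shaker (pressing on the board with over 2 N) stands still, upright within 0.1 rad, on the board, its centre within 87 mm (board x) and 107 mm (board y) of the board's middle; the nearly empty one rests seated in a well of the stand, within 9 mm of its seat (((contact force between shaker_a and board above 2 N and angle between shaker_a_center's own z axis and vertical below 0.1 rad and x of shaker_a_center in the frame of board between -0.087 and 0.087 m and y of shaker_a_center in the frame of board between -0.107 and 0.107 m and linear speed of each of shaker_a, shaker_b below 0.02 m/s and z of shaker_b_center in the frame of stand between 0.062 and 0.08 m and x of shaker_b_center in the frame of stand between -0.018 and 0.006 m and y of shaker_b_center in the frame of stand between -0.055 and 0.055 m) or (contact force between shaker_b and board above 2 N and angle between shaker_b_center's own z axis and vertical below 0.1 rad and x of shaker_b_center in the frame of board between -0.087 and 0.087 m and y of shaker_b_center in the frame of board between -0.107 and 0.107 m and linear speed of each of shaker_b, shaker_a below 0.02 m/s and z of shaker_a_center in the frame of stand between 0.062 and 0.08 m and x of shaker_a_center in the frame of stand between -0.018 and 0.006 m and y of shaker_a_center in the frame of stand between -0.055 and 0.055 m))); the robot touches nothing.
It fails at once if the stand is tipped by more than 0.15 rad (about 9 degrees) (angle between stand's own z axis and vertical above 0.15 rad).
It fails at once if the stand is dragged or lifted by more than 15 mm (distance of stand from where it was at the start of the episode above 0.015 m).
It fails at once if the beaker is shifted by more than 25 mm (distance of beaker from where it was at the start of the episode above 0.025 m).
It fails at once if the potato big is shifted by more than 25 mm (distance of potato_big from where it was at the start of the episode above 0.025 m).
It fails at once if the potato small is shifted by more than 25 mm (distance of potato_small from where it was at the start of the episode above 0.025 m).
It also fails if it takes over 58 s, if anything falls off the work surface, if the arm or the gripper's body presses on something with over 40 N, if the wrist force passes 120 N, or if a joint passes its speed limit or range.

## Working session

There is one attempt and no reset: what is moved stays moved. The work goes in short steps, Python scripts to look and compute and a shell command to move; the robot and the scene stay as the last step left them, time stands still between calls to the robot, and variables do not carry over. Pictures are saved under pics/ and viewed, and the job is handed in when it is done.

```bash
ls; mkdir -p pics; python3 - <<'E'
from bench import *
import cv2
s=observe(); print(s)
for n in ("scene","top"):
    f=grab_frame(n); cv2.imwrite(f"pics/{n}0.png",f["color"][:,:,::-1])
    print(n,f["camera_matrix"],f["pose"],[k for k in f])
    for l in ("shaker_a_center","stand","well_left","well_right","board","beaker","potato_big","potato_small"):
        print(l,[(d["pixel"],round(d["p"],2)) for d in place_of(f,l)][:5])
    print([(d["pixel"],round(d["p"],2)) for d in find_in(f,"shaker_a_center")])
E
```

```text
pics
{'time_s': 0.0, 'joints': array([-1.34300211,  0.46840338, -0.01160335,  1.60366816,  0.00600688,
        1.07137379, -0.05631933]), 'joint_velocities': array([-0.00084875,  0.00111176, -0.00125505, -0.00127005, -0.00035483,
       -0.00114134, -0.00113056]), 'effort': array([-8.17699456e-04, -5.32385302e+01,  2.16117088e-02, -2.51310933e+01,
        1.16086102e-02,  7.76420493e-03, -1.69429671e-05]), 'tcp_pos': array([0.17378741, 0.62573993, 0.23030289]), 'tcp_rot': array([-4.24171915e-01, -3.11270892e+00,  2.85040440e-03]), 'ft_force': array([-0.14110552, -0.0664865 ,  0.32404004]), 'torque': array([ 0.00908692, -0.02252772,  0.01554671]), 'finger_gap': 0.9984943062590442}
scene [[480.43176271   0.         249.9636523 ]
 [  0.         480.43176271 187.31144992]
 [  0.           0.           1.        ]] [[ 0.46114736 -0.70198401  0.54273526  1.23808304]
 [ 0.88723192  0.35599669 -0.29340396 -0.39960017]
 [ 0.01275293  0.61683451  0.78698955  0.99749029]
 [ 0.          0.          0.          1.        ]] ['color', 'camera_matrix', 'pose', 'shot']
shaker_a_center [([166.1, 294.
[... 424 characters left out ...]
.12662136]
 [  0.           0.           1.        ]] [[-0.02339764  0.99558502 -0.09090114  0.47386336]
 [-0.99967605 -0.02238846  0.01210596 -0.01778899]
 [ 0.01001737  0.09115494  0.99578634  1.44562156]
 [ 0.          0.          0.          1.        ]] ['color', 'camera_matrix', 'pose', 'shot']
shaker_a_center [([355.6, 142.4], 0.69), ([343.6, 199.0], 0.66)]
stand [([321.7, 199.0], 0.94)]
well_left [([309.8, 199.8], 0.92)]
well_right [([345.6, 200.9], 0.62), ([346.7, 195.5], 0.44)]
board [([170.2, 198.2], 0.8)]
beaker [([248.9, 238.4], 0.57)]
potato_big [([244.1, 142.8], 0.7)]
potato_small [([238.8, 171.5], 0.64), ([249.2, 236.2], 0.28)]
[([353.6, 139.9], 0.84), ([344.5, 200.5], 0.55)]
```

```bash
python3 - <<'E'
import cv2
a=cv2.imread('pics/scene0.png');b=cv2.imread('pics/top0.png')
cv2.imwrite('pics/scene0c.png',cv2.resize(a[130:330,90:390],None,fx=2.6,fy=2.6,interpolation=2))
cv2.imwrite('pics/top0c.png',cv2.resize(b[100:300,100:400],None,fx=2.6,fy=2.6,interpolation=2))
E
```

```text
(no output)
```

View pics/scene0c.png

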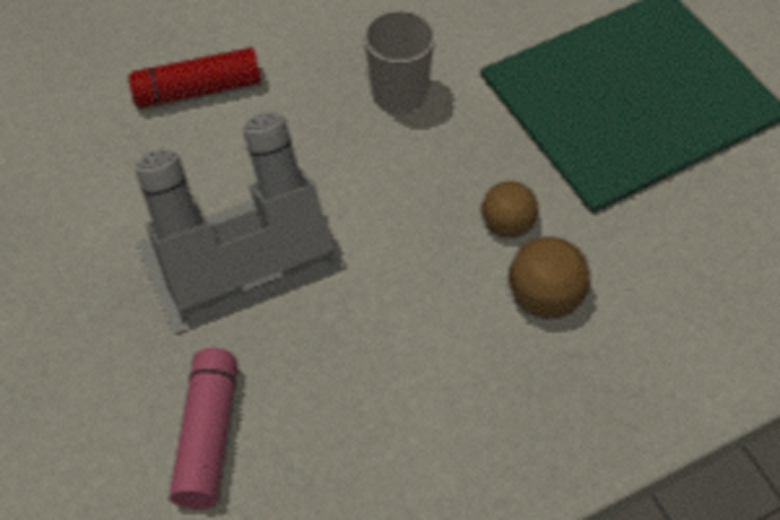

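View pics/top0c.png

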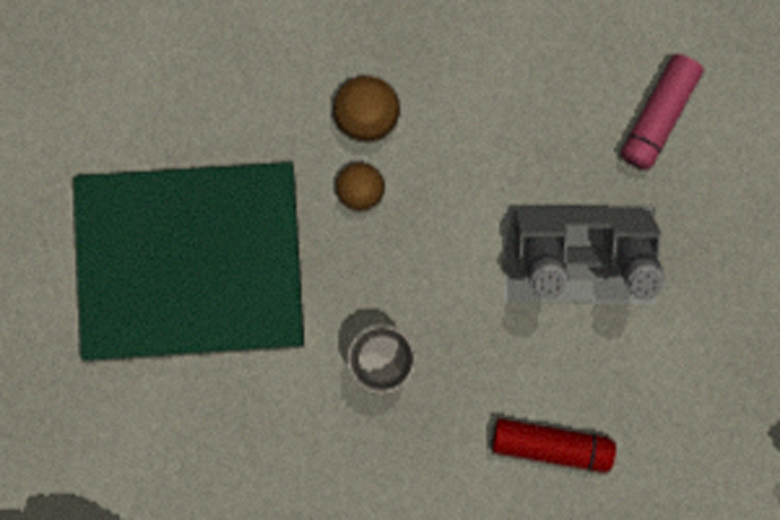

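View pics/top0.png

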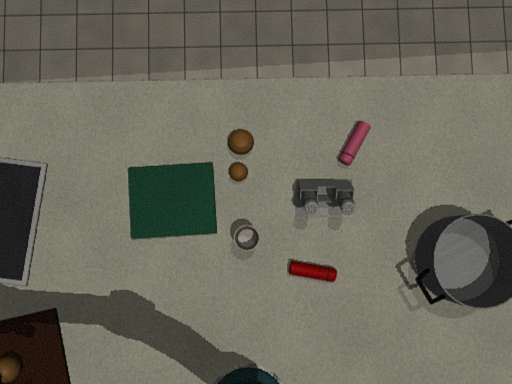

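The things I could confuse are these:
- **Grey shakers in the stand:** top image (311,208) and (348,208). These are the ones I want.
- **Pink look-alike:** lying at (355,142), not meant.
- **Red look-alike:** lying at (313,271), not meant.

Next I fit the stand pose.

```bash
cat > h.py <<'E'
import numpy as np, cv2
from scipy.optimize import least_squares
from scipy.spatial.transform import Rotation as R
def proj(f,P):
    T=np.linalg.inv(f["pose"]); K=f["camera_matrix"]
    P=np.atleast_2d(P); c=P@T[:3,:3].T+T[:3,3]
    c=c*[1,-1,-1]; q=c@K.T; return q[:,:2]/q[:,2:]
def ray(f,px,z):
    K=f["camera_matrix"]; d=np.linalg.inv(K)@[px[0],px[1],1]; d=d*[1,-1,-1]
    d=f["pose"][:3,:3]@d; o=f["pose"][:3,3]; return o+d*(z-o[2])/d[2]
def st(p,P):
    c,s=np.cos(p[2]),np.sin(p[2]); P=np.atleast_2d(P)
    return np.c_[p[0]+c*P[:,0]-s*P[:,1],p[1]+s*P[:,0]+c*P[:,1],P[:,2]]
E
python3 - <<'E'
from bench import *; from h import *
fs,ft=grab_frame("scene"),grab_frame("top")
tops=np.array([[-.042,.05,.133],[-.042,-.05,.133]])
obs_s=np.array([[193.1,176.9],[151.5,190.8]]); obs_t=np.array([[310.8,208.5],[347.7,208.1]])
cor=np.array([[-.055,.085,.0],[-.055,-.085,0.],[.055,-.085,0],[.055,.085,0]])
obs_c=np.array([[295,216.5],[355,215.4]])
def res(p): return np.r_[(proj(fs,st(p,tops))-obs_s).ravel(),(proj(ft,st(p,tops))-obs_t).ravel(),(proj(ft,st(p,cor[:2]))-obs_c).ravel()]
r=least_squares(res,[.5,-.15,0],loss='soft_l1'); p=r.x; print(p, res(p).round(1))
ps=st(p,[[-.008,.05,.074],[-.008,-.05,.074]]); print(ps,st(p,tops))
for n,l,z in(("b","board",0),("k","beaker",0),("P","potato_big",0),("q","potato_small",0)):
    for f in(fs,ft):
        print(l,[ray(f,d["pixel"],z).round(3) for d in place_of(f,l)[:2]])
# board corners from top
g=ft["color"].astype(int); m=((g[:,:,1]>g[:,:,0]+15)&(g[:,:,1]>g[:,:,2]+5)).astype(np.uint8)
m[:,:110]=0;m[:,230:]=0;m[250:]=0
bx=cv2.boxPoints(cv2.minAreaRect(cv2.findNonZero(m))); print(bx,[ray(ft,q,.014).round(3) for q in bx], np.mean([ray(ft,q,.014) for q in bx],0))
base=np.array([[sx*.055,sy*.085,0] for sx,sy in((-1,1),(-1,-1),(1,-1),(1,1))])
ax=np.array([-.5,0,.866]);
for n,f in(("s",fs),("t",ft)):
    im=cv2.resize(f["color"][:,:,::-1],None,fx=4,fy=4,interpolation=2)
    cv2.polylines(im,[(proj(f,st(p,base))*4+2).astype(int)],True,(0,255,255),1)
    for y in(.05,-.05):
        for h in (0,.002,.068):
            t=np.linspace(0,6.3,40); c=np.array([-.008,y,.074])+ax*h
            pts=c+.02*np.cos(t)[:,None]*np.array([0,1,0])+.02*np.sin(t)[:,None]*np.array([.866,0,.5])
            cv2.polylines(im,[(proj(f,st(p,pts))*4+2).astype(int)],True,(0,0,255),1)
    u,v=(proj(f,st(p,[[0,0,.05]]))[0]*4).astype(int)
    cv2.imwrite(f"pics/fit_{n}.png",im[v-250:v+250,u-300:u+300])
E
```

```text
[ 0.59098344 -0.23159362 -0.00939686] [-1.1 -1.6 -0.3 -0.4  0.3 -0.1  0.7 -0.2 -1.2 -0.8 -3.5 -0.5]
[[ 0.58345363 -0.18152065  0.074     ]
 [ 0.58251396 -0.28151624  0.074     ]] [[ 0.54945513 -0.18120116  0.133     ]
 [ 0.54851546 -0.28119675  0.133     ]]
board [array([ 0.586,  0.196, -0.   ])]
board [array([0.597, 0.214, 0.   ]), array([ 0.588, -0.196,  0.   ])]
beaker [array([ 0.469, -0.016,  0.   ]), array([0.679, 0.01 , 0.   ])]
beaker [array([ 0.476, -0.016,  0.   ])]
potato_big []
potato_big [array([0.757, 0.003, 0.   ])]
potato_small [array([ 0.681, -0.002,  0.   ])]
potato_small [array([0.672, 0.012, 0.   ])]
[[126.36729 167.5089 ]
 [211.98672 161.80092]
 [216.69913 232.48674]
 [131.07968 238.19472]] [array([0.688, 0.342, 0.014]), array([0.7  , 0.091, 0.014]), array([0.493, 0.08 , 0.014]), array([0.482, 0.328, 0.014])] [0.59064052 0.21028367 0.014     ]
```

```bash
python3 -c "
import cv2,numpy as np
a=cv2.imread('pics/fit_s.png');b=cv2.imread('pics/fit_t.png');cv2.imwrite('pics/fit.png',np.hstack([a[50:450,100:500],b[50:450,100:500]]))"
```

```text
(no output)
```

View pics/fit.png

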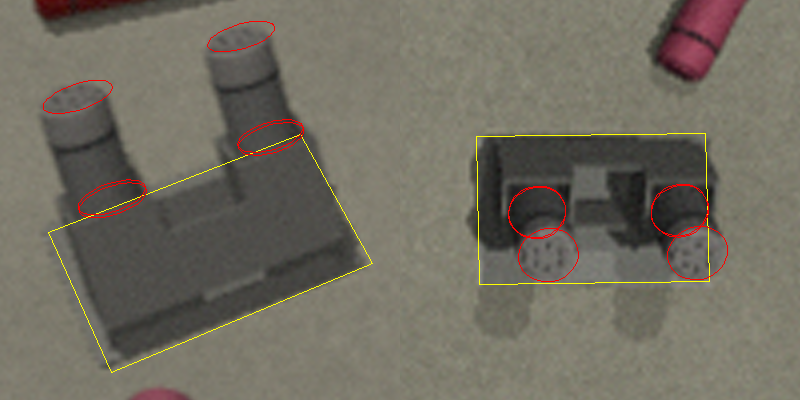

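```bash
cat >> h.py <<'E'
def Rt(yaw,tilt=np.pi/6):
    y=np.array([-np.sin(yaw),np.cos(yaw),0]); xs=np.array([np.cos(yaw),np.sin(yaw),0])
    z=np.sin(tilt)*xs-np.cos(tilt)*np.array([0,0,1]); return np.c_[np.cross(y,z),y,z]
def delta(s,pos,Rm):
    dp=np.array(pos)-s["tcp_pos"]; dr=R.from_matrix(Rm@R.from_rotvec(s["tcp_rot"]).as_matrix().T).as_rotvec()
    return dp.round(4),dr.round(4)
E
python3 - <<'E'
from bench import *; from h import *
s=observe(); print(delta(s,[.5035,-.2315,.2126],Rt(-.0094)), s["time_s"])
f=grab_frame("wrist"); print(f["T_tool_cam"].round(4),f["camera_matrix"])
E
```

```text
(array([ 0.3296, -0.8578, -0.0187]), array([-0.0734, -0.5199,  0.2554])) 1.5
[[ 3.000e-04  9.548e-01  2.972e-01  7.440e-02]
 [ 1.000e+00 -3.000e-04 -1.000e-04 -1.100e-03]
 [-0.000e+00  2.972e-01 -9.548e-01 -1.436e-01]
 [ 0.000e+00  0.000e+00  0.000e+00  1.000e+00]] [[285.64974314   0.         262.00193183]
 [  0.         285.64974314 190.48509219]
 [  0.           0.           1.        ]]
```

```bash
python3 -m pendant '{"dp":[[0.05,-0.04,0.02],[0.08,-0.08,0.03],[0.11,-0.12,0.03],[0.13,-0.16,0.03],[0.15,-0.2,0.03],[0.17,-0.24,0.03],[0.19,-0.28,0.03],[0.21,-0.33,0.03],[0.23,-0.38,0.03],[0.25,-0.43,0.03],[0.27,-0.48,0.03],[0.29,-0.53,0.03],[0.30,-0.58,0.03],[0.31,-0.63,0.03],[0.32,-0.68,0.03],[0.33,-0.73,0.02],[0.33,-0.78,0.01],[0.33,-0.82,-0.01],[0.33,-0.858,-0.02],[0.33,-0.858,-0.02]],"dr":[[0,0,0],[0,0,0],[0,0,0],[0,0,0],[0,0,0],[-0.007,-0.05,0.03],[-0.014,-0.1,0.05],[-0.02,-0.15,0.08],[-0.03,-0.2,0.1],[-0.035,-0.25,0.13],[-0.04,-0.3,0.15],[-0.05,-0.35,0.17],[-0.055,-0.4,0.2],[-0.06,-0.44,0.22],[-0.07,-0.48,0.24],[-0.073,-0.52,0.255],[-0.073,-0.52,0.255],[-0.073,-0.52,0.255],[-0.073,-0.52,0.255],[-0.073,-0.52,0.255]],"jaw":[100,100,100,100,100,100,100,100,100,100,100,100,100,100,100,100,100,100,100,100]}'
python3 -m pendant '{"dp":[[0,0,0],[0,0,0],[0,0,0]],"dr":[[0,0,0],[0,0,0],[0,0,0]],"jaw":[100,100,100]}'
python3 - <<'E'
from bench import *; from h import *
s=observe(); print(s["time_s"],s["joints"].round(2),s["ft_force"]); print(delta(s,[.5035,-.2315,.2126],Rt(-.0094)))
f=grab_frame("wrist"); cv2.imwrite("pics/w1.png",f["color"][:,:,::-1])
T=np.eye(4);T[:3,:3]=R.from_rotvec(s["tcp_rot"]).as_matrix();T[:3,3]=s["tcp_pos"]
f["pose"]=T@f["T_tool_cam"]
np.savez("w1.npz",pose=f["pose"],K=f["camera_matrix"])
p=[ 0.59098344, -0.23159362, -0.00939686]
print(proj(f,st(p,[[-.042,.05,.133],[-.042,-.05,.133]])),proj(f,st(p,[[-.008,.05,.074],[-.008,-.05,.074]])))
for l in ("shaker_a_center","well_left","well_right","stand"): print(l,[(d["pixel"],round(d["p"],2)) for d in place_of(f,l)])
E
```

```text
time_s: 3.55
tcp_pos: [0.4979, -0.1533, 0.2268]
tcp_rot: [0.014, 2.638, 0.014]
ft_force: [-0.1, 0.6, -0.7]
finger_gap: 0.998
time_s: 3.85
tcp_pos: [0.4978, -0.1519, 0.2266]
tcp_rot: [0.013, 2.64, 0.014]
ft_force: [-0.6, 0.6, -0.3]
finger_gap: 1.001
3.85 [-0.68  0.05  1.07  2.31 -0.61  0.41  2.45] [-0.56558686  0.62702694 -0.27903116]
(array([ 0.0057, -0.0796, -0.014 ]), array([-0.0123, -0.0217, -0.0028]))
[[230.55489271 187.59794108]
 [120.40225392 188.32010553]] [[236.14786557 171.64584528]
 [148.18558775 172.17075013]]
shaker_a_center [([154.5, 225.6], 0.82), ([146.3, 171.9], 0.69)]
well_left [([199.0, 137.1], 0.58), ([397.5, 51.9], 0.35)]
well_right [([198.5, 134.8], 0.57), ([143.8, 172.7], 0.34)]
stand [([197.4, 138.5], 0.64)]
```

View pics/w1.png

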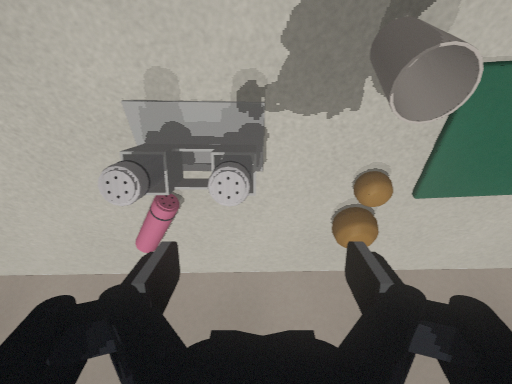

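The wrist view shows both grey caps, at (125,183) and (230,184). The pink one is lying at (157,222). My fit projects within a few px of the caps. I'll finish the lateral move and see how the joints behave.

```bash
python3 -m pendant '{"dp":[[0.006,-0.03,0],[0.006,-0.05,0],[0.006,-0.05,0],[0.006,-0.05,0]],"dr":[[0,0,0],[0,0,0],[0,0,0],[0,0,0]],"jaw":[100,100,100,100]}'
python3 - <<'E'
from bench import *; from h import *
s=observe(); print(s["joints"].round(3));print(delta(s,[.5035,-.2315,.2126],Rt(-.0094)))
E
```

```text
time_s: 4.5
tcp_pos: [0.5034, -0.2028, 0.2262]
tcp_rot: [0.015, 2.641, 0.012]
ft_force: [0.1, -0.2, -0.2]
finger_gap: 0.998
[-0.518  0.151  1.066  2.25  -0.836  0.517  2.752]
(array([ 0.0001, -0.0287, -0.0136]), array([-0.0118, -0.0226, -0.0008]))
```

```bash
python3 -m pendant '{"dp":[[0,0,0.02],[0,0,0.02],[0,0,0.02],[0,0,0.02],[0,0,0.02],[0,0,0.02],[0,0,0.02],[0,0,0.02],[0,0,0.02],[0,0,0.02],[0,0,0.02],[0,0,0.02],[0,0,0.02],[0,0,0.02],[0,0,0.02],[0,0,0.02],[0,0,0.02],[0,0,0.02],[0,0,0.02],[0,0,0.02]],"dr":[[0.074,0,-0.128],[0.148,0,-0.256],[0.222,0,-0.384],[0.296,0,-0.512],[0.37,0,-0.64],[0.444,0,-0.768],[0.518,0,-0.896],[0.592,0,-1.024],[0.666,0,-1.152],[0.74,0,-1.28],[0.814,0,-1.408],[0.888,0,-1.536],[0.962,0,-1.664],[1.036,0,-1.792],[1.11,0,-1.92],[1.184,0,-2.048],[1.258,0,-2.176],[1.332,0,-2.304],[1.406,0,-2.432],[1.48,0,-2.56]],"jaw":[100,100,100,100,100,100,100,100,100,100,100,100,100,100,100,100,100,100,100,100]}'
cat >> h.py <<'E'
F=np.diag([-1.,-1,1])
def wf(s,f):
    T=np.eye(4);T[:3,:3]=R.from_rotvec(s["tcp_rot"]).as_matrix();T[:3,3]=s["tcp_pos"]
    f["pose"]=T@f["T_tool_cam"]; return f
E
python3 - <<'E'
from bench import *; from h import *
s=observe(); print(s["joints"].round(3));print(delta(s,[.5035,-.2315,.2126],Rt(-.0094)@F))
E
```

```text
time_s: 6.5
tcp_pos: [0.5036, -0.201, 0.2459]
tcp_rot: [2.973, 0.249, 0.833]
ft_force: [0.4, 0.5, 0.1]
finger_gap: 0.996
[-0.876  0.255  1.533  2.268 -1.049  0.647 -0.004]
(array([-0.0001, -0.0305, -0.0333]), array([ 0.0845,  0.0224, -0.1532]))
```

```bash
python3 -m pendant '{"dp":[[0,-0.01,0],[0,-0.02,0],[0,-0.03,0],[0,-0.03,0]],"dr":[[0.04,0.01,-0.08],[0.084,0.022,-0.153],[0.084,0.022,-0.153],[0.084,0.022,-0.153]],"jaw":[100,100,100,100]}'
python3 - <<'E'
from bench import *; from h import *
s=observe(); print(s["joints"].round(3));print(delta(s,[.5035,-.2315,.2126],Rt(-.0094)@F))
f=wf(s,grab_frame("wrist")); cv2.imwrite("pics/w2.png",f["color"][:,:,::-1])
np.savez("w2.npz",pose=f["pose"],camera_matrix=f["camera_matrix"])
p=[ 0.59098344, -0.23159362, -0.00939686]
print(proj(f,st(p,[[-.042,.05,.133],[-.042,-.05,.133]])),proj(f,st(p,[[-.008,.05,.074],[-.008,-.05,.074]])))
for l in ("shaker_a_center","well_left","well_right","stand"): print(l,[(d["pixel"],round(d["p"],2)) for d in place_of(f,l)])
E
```

```text
time_s: 6.9
tcp_pos: [0.5037, -0.2326, 0.2464]
tcp_rot: [3.028, -0.007, 0.812]
ft_force: [-0.1, -0.4, 0.2]
finger_gap: 0.999
[-0.73   0.321  1.471  2.222 -1.073  0.73  -0.124]
(array([-0.0002,  0.0011, -0.0338]), array([ 0.005 ,  0.0005, -0.0034]))
[[207.17424806 202.76889908]
 [309.18641416 203.23629186]] [[217.38089355 183.73910977]
 [300.16517056 184.1402147 ]]
shaker_a_center [([301.6, 188.6], 0.98), ([321.3, 88.4], 0.72), ([95.4, 276.1], 0.45)]
well_left [([218.5, 180.8], 0.89)]
well_right [([307.7, 186.7], 0.45)]
stand [([258.3, 192.4], 0.93)]
```

View pics/w2.png

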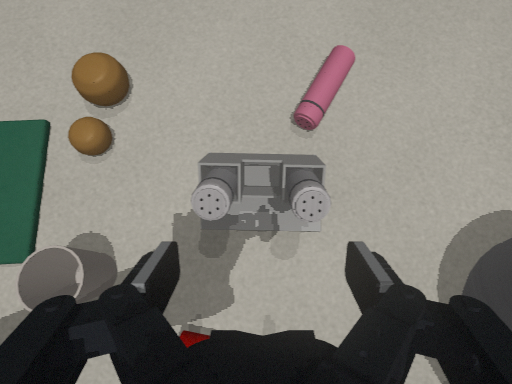

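```bash
python3 -c "
import cv2
a=cv2.imread('pics/w2.png');cv2.imwrite('pics/w2c.png',cv2.resize(a[140:240,180:340],None,fx=5,fy=5,interpolation=2))"
```

```text
(no output)
```

View pics/w2c.png

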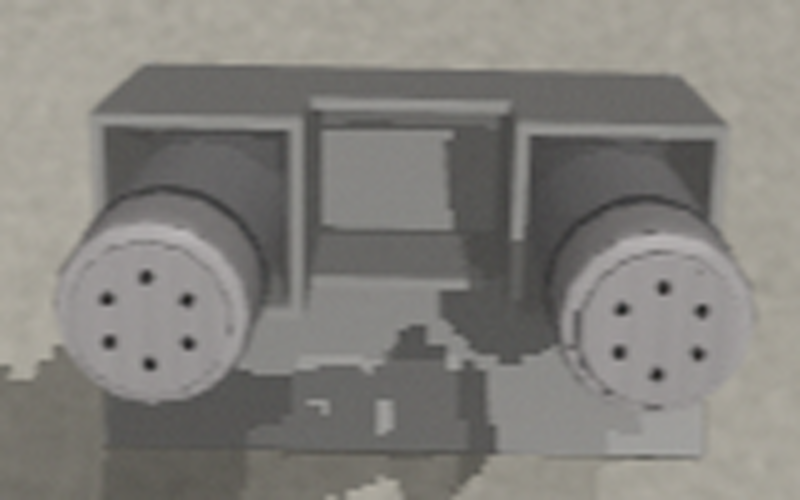

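```bash
python3 - <<'E'
from h import *
w=dict(np.load("w2.npz"))
P=np.array([[-.042,.05,.133],[-.042,-.05,.133],[-.055,.085,.003],[-.055,-.085,.003],[.0147,.075,.0895],[.0147,-.075,.0895]])
O=np.array([[209.3,203.6],[311.8,205.8],[200.2,229.6],[320.2,231],[198.2,162],[324.6,164.6]])
r=least_squares(lambda p:(proj(w,st(p,P))-O).ravel(),[.59,-.23,0]); p=r.x
print(p,r.fun.reshape(-1,2).round(1))
r=least_squares(lambda p:(proj(w,st(p,P)+[0,0,p[3]])-O).ravel(),[.59,-.23,0,0]); print(r.x,r.fun.reshape(-1,2).round(1))
E
```

```text
[ 0.58906239 -0.23437675 -0.02279991] [[ 0.1  0.4]
 [-0.2  0. ]
 [-0.  -1. ]
 [ 0.3 -0.2]
 [-0.9  0.4]
 [ 0.8  0.1]]
[ 0.58921133 -0.23437755 -0.02279785 -0.00078369] [[ 0.3  0.4]
 [-0.4  0. ]
 [ 0.1 -1. ]
 [ 0.2 -0.3]
 [-0.7  0.4]
 [ 0.6  0.1]]
```

```bash
cat >> h.py <<'E'
p=np.array([.5891,-.2344,-.0228])
def tgt(y,h): return st(p,np.array([-.008,y,.074])+h*np.array([-.5,0,.866]))[0]
E
python3 - <<'E'
from bench import *; from h import *
s=observe()
for y in (-.05,.05): print(tgt(y,0),delta(s,tgt(y,.1),Rt(p[2])@F),delta(s,tgt(y,.019),Rt(p[2])@F))
E
```

```text
[ 0.57996218 -0.28420462  0.074     ] (array([ 0.0262, -0.0513, -0.0856]), array([ 0.0045,  0.0005, -0.0181])) (array([ 0.0667, -0.0522, -0.1558]), array([ 0.0045,  0.0005, -0.0181]))
[ 0.58224198 -0.18423061  0.074     ] (array([ 0.0285,  0.0487, -0.0856]), array([ 0.0045,  0.0005, -0.0181])) (array([ 0.069 ,  0.0477, -0.1558]), array([ 0.0045,  0.0005, -0.0181]))
```

```bash
python3 -m pendant '{"dp":[[0,-0.025,-0.01],[0.01,-0.051,-0.03],[0.018,-0.051,-0.055],[0.026,-0.051,-0.085],[0.026,-0.051,-0.085],[0.026,-0.051,-0.085]],"dr":[[0,0,-0.005],[0.002,0,-0.01],[0.0045,0,-0.018],[0.0045,0,-0.018],[0.0045,0,-0.018],[0.0045,0,-0.018]],"jaw":[100,100,100,100,100,100]}'
python3 - <<'E'
from bench import *; from h import *
s=observe(); print(s["joints"].round(3));print(delta(s,tgt(-.05,.1),Rt(p[2])@F),delta(s,tgt(-.05,.019),Rt(p[2])@F))
f=wf(s,grab_frame("wrist")); im=f["color"][:,:,::-1].copy()
t=np.linspace(0,6.3,40)
for y in(.05,-.05):
    c=np.array([-.042,y,.133]); pts=c+.02*np.cos(t)[:,None]*np.array([0,1,0])+.02*np.sin(t)[:,None]*np.array([.866,0,.5])
    cv2.polylines(im,[(proj(f,st(p,pts))).astype(int)],True,(0,0,255),1)
cv2.imwrite("pics/w3.png",im)
E
```

```text
time_s: 7.75
tcp_pos: [0.5295, -0.2828, 0.1607]
tcp_rot: [3.03, -0.036, 0.812]
ft_force: [0.0, 0.3, 0.4]
finger_gap: 1.0
[-0.082  0.406  0.792  2.171 -1.285  0.588  0.097]
(array([ 0.0005, -0.0002, -0.0001]), array([-0.0012,  0.    ,  0.0005])) (array([ 0.041 , -0.0011, -0.0702]), array([-0.0012,  0.    ,  0.0005]))
```

View pics/w3.png

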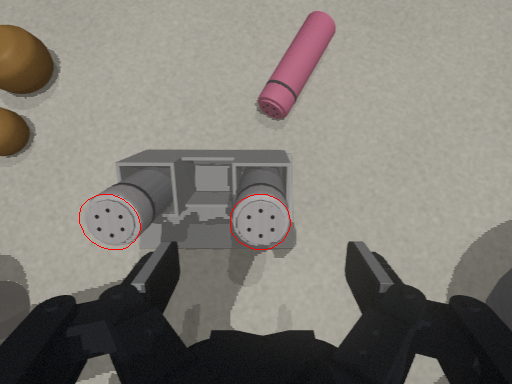

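The overlay circles match both caps, (110,221) and (261,220), within about 1 px. I'll descend along the lean.

```bash
python3 -m pendant '{"dp":[[0.008,0,-0.014],[0.016,0,-0.028],[0.024,-0.001,-0.042],[0.032,-0.001,-0.056],[0.041,-0.001,-0.070],[0.041,-0.001,-0.070],[0.041,-0.001,-0.070]],"dr":[[0,0,0],[0,0,0],[0,0,0],[0,0,0],[0,0,0],[0,0,0],[0,0,0]],"jaw":[100,100,100,100,100,100,100]}'
python3 - <<'E'
from bench import *; from h import *
s=observe(); print(s["joints"].round(3),s["ft_force"]);print(delta(s,tgt(-.05,.019),Rt(p[2])@F))
f=wf(s,grab_frame("wrist")); cv2.imwrite("pics/w4.png",f["color"][:,:,::-1])
E
```

```text
time_s: 8.5
tcp_pos: [0.5701, -0.2857, 0.0913]
tcp_rot: [3.027, -0.037, 0.81]
ft_force: [-0.5, -0.4, -0.9]
finger_gap: 0.998
[ 0.463  0.498  0.082  2.089 -1.284  0.293  0.135] [-0.5492046  -0.35796363 -0.87006427]
(array([ 0.0003,  0.0017, -0.0009]), array([ 0.0016, -0.0004,  0.0022]))
```

View pics/w4.png

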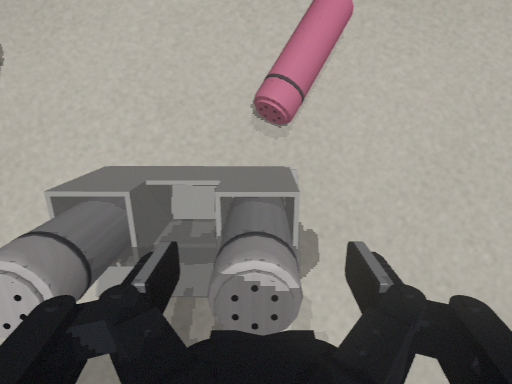

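Fingers straddle the right shaker without contact. I'll correct 1.5 mm in y and close.

```bash
python3 -m pendant '{"dp":[[0,0.0015,-0.001],[0,0.0015,-0.001],[0,0.0015,-0.001],[0,0.0015,-0.001]],"dr":[[0,0,0],[0,0,0],[0,0,0],[0,0,0]],"jaw":[100,70,60,55]}'
python3 -m pendant '{"dp":[[0,0,0],[0,0,0],[0,0,0],[0,0,0],[0,0,0],[0,0,0]],"dr":[[0,0,0],[0,0,0],[0,0,0],[0,0,0],[0,0,0],[0,0,0]],"jaw":[50,46,42,35,20,0]}'
python3 -m pendant '{"dp":[[0,0,0],[0,0,0]],"dr":[[0,0,0],[0,0,0]],"jaw":[0,0]}'
python3 - <<'E'
from bench import *; from h import *
s=observe(); print(s["ft_force"],s["torque"]);print(delta(s,tgt(-.05,.019),Rt(p[2])@F))
f=wf(s,grab_frame("wrist")); cv2.imwrite("pics/w5.png",f["color"][:,:,::-1])
E
```

```text
time_s: 8.95
tcp_pos: [0.5708, -0.2833, 0.0908]
tcp_rot: [3.027, -0.035, 0.813]
ft_force: [0.1, -0.0, 0.7]
finger_gap: 0.555
time_s: 9.55
tcp_pos: [0.5707, -0.2833, 0.0908]
tcp_rot: [3.027, -0.036, 0.813]
ft_force: [-3.7, 2.2, 6.0]
finger_gap: 0.456
time_s: 9.75
tcp_pos: [0.5707, -0.2833, 0.0908]
tcp_rot: [3.027, -0.036, 0.813]
ft_force: [-3.4, 2.5, 4.7]
finger_gap: 0.458
[-3.4012396   2.53688187  4.65628385] [0.29065119 0.60036954 0.18450505]
(array([-0.0003, -0.0007, -0.0003]), array([0.0008, 0.0012, 0.0011]))
```

View pics/w5.png

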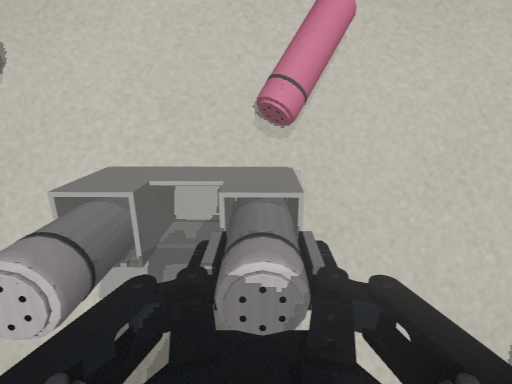

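Gripped at about 39 mm opening. Now a gentle lift along the lean, to feel the weight.

```bash
python3 -m pendant '{"dp":[[-0.001,0,0.0017],[-0.002,0,0.0035],[-0.003,0,0.0052],[-0.003,0,0.0052],[-0.003,0,0.0052]],"dr":[[0,0,0],[0,0,0],[0,0,0],[0,0,0],[0,0,0]],"jaw":[0,0,0,0,0]}'
python3 -m pendant '{"dp":[[-0.001,0,0.0017],[-0.002,0,0.0035],[-0.003,0,0.0052],[-0.004,0,0.0069],[-0.005,0,0.0087],[-0.005,0,0.0087],[-0.005,0,0.0087]],"dr":[[0,0,0],[0,0,0],[0,0,0],[0,0,0],[0,0,0],[0,0,0],[0,0,0]],"jaw":[0,0,0,0,0,0,0]}'
python3 - <<'E'
from bench import *; from h import *
s=observe(); print(s["ft_force"],s["torque"],s["joints"].round(2))
for i in range(6):
  f=grab_frame("wrist"); print(observe()["ft_force"].round(2))
s=observe();f=wf(s,f); cv2.imwrite("pics/w6.png",f["color"][:,:,::-1])
f=grab_frame("scene"); cv2.imwrite("pics/s6.png",cv2.resize(f["color"][130:330,90:390,::-1],None,fx=2.6,fy=2.6,interpolation=2))
E
```

```text
time_s: 10.3
tcp_pos: [0.5677, -0.2835, 0.0957]
tcp_rot: [3.027, -0.036, 0.812]
ft_force: [0.8, 1.0, 0.4]
finger_gap: 0.455
time_s: 11.0
tcp_pos: [0.5626, -0.2835, 0.1045]
tcp_rot: [3.027, -0.036, 0.812]
ft_force: [0.4, -0.3, -0.1]
finger_gap: 0.455
[ 0.42867179 -0.27733697 -0.11111419] [-0.02660321  0.47297766 -0.05388754] [ 0.45  0.46  0.1   2.1  -1.23  0.31  0.09]
[ 0.57  0.13 -0.59]
[-0.42 -0.55 -0.05]
[ 1.12 -0.17 -0.16]
[0.01 0.39 0.99]
[ 1.05 -0.49  0.13]
[ 0.76  0.39 -0.66]
```

View pics/w6.png

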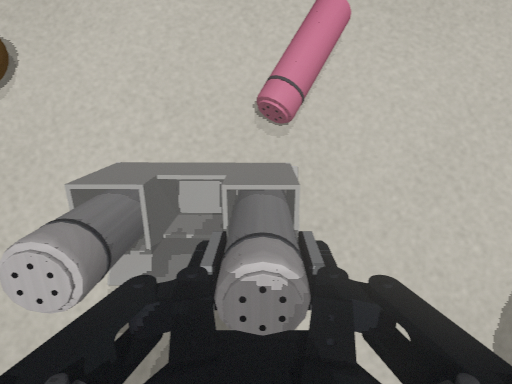

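View pics/s6.png

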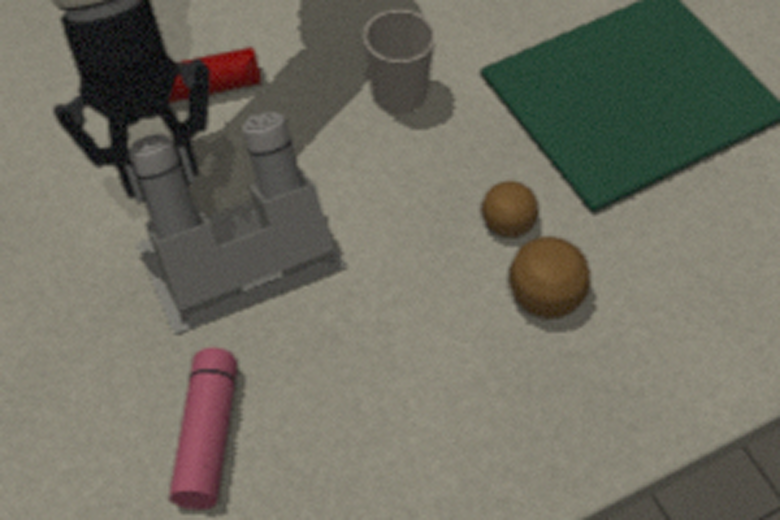

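Vertical load with the shaker lifted about 16 mm is roughly 0 to 1 N, so the right one looks like the empty one. I'll reseat it and compare with the other.

```bash
python3 -m pendant '{"dp":[[0.001,0,-0.0017],[0.002,0,-0.0035],[0.003,0,-0.0052],[0.004,0,-0.0069],[0.005,0,-0.0087],[0.006,0,-0.0104],[0.007,0,-0.0121],[0.0075,0,-0.013],[0.0075,0,-0.013]],"dr":[[0,0,0],[0,0,0],[0,0,0],[0,0,0],[0,0,0],[0,0,0],[0,0,0],[0,0,0],[0,0,0]],"jaw":[0,0,0,0,0,0,0,0,0]}'
python3 - <<'E'
from bench import *
s=observe();print(s["ft_force"],s["torque"])
E
python3 -m pendant '{"dp":[[0,0,0],[0,0,0],[0,0,0],[0,0,0],[0,0,0],[0,0,0]],"dr":[[0,0,0],[0,0,0],[0,0,0],[0,0,0],[0,0,0],[0,0,0]],"jaw":[48,52,60,100,100,100]}'
python3 - <<'E'
from bench import *; from h import *
s=observe();print(s["ft_force"],s["torque"],delta(s,tgt(-.05,.1),Rt(p[2])@F),delta(s,tgt(.05,.1),Rt(p[2])@F))
f=wf(s,grab_frame("wrist")); cv2.imwrite("pics/w7.png",f["color"][:,:,::-1])
E
```

```text
time_s: 12.25
tcp_pos: [0.5703, -0.2834, 0.0912]
tcp_rot: [3.027, -0.036, 0.812]
ft_force: [1.1, -0.6, -0.9]
finger_gap: 0.453
[ 1.0899888  -0.61438816 -0.92321577] [-0.03364476  0.31023535 -0.03389042]
time_s: 12.85
tcp_pos: [0.5702, -0.2833, 0.0914]
tcp_rot: [3.027, -0.036, 0.812]
ft_force: [-0.3, -0.3, -0.3]
finger_gap: 1.002
[-0.32040835 -0.2606739  -0.27933181] [-0.01103865  0.5670698  -0.00093894] (array([-0.0403,  0.0003,  0.0692]), array([0.0011, 0.0007, 0.0012])) (array([-0.038 ,  0.1002,  0.0692]), array([0.0011, 0.0007, 0.0012]))
```

View pics/w7.png

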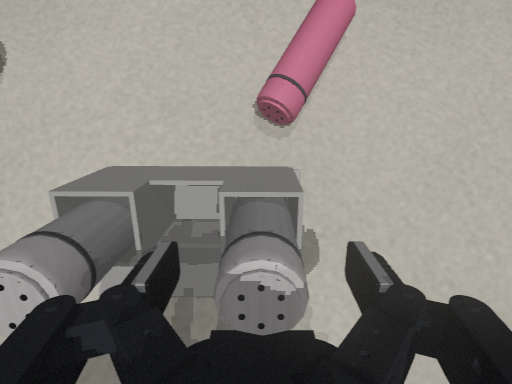

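```bash
python3 -m pendant '{"dp":[[-0.01,0,0.017],[-0.02,0,0.034],[-0.03,0,0.052],[-0.04,0,0.069],[-0.04,0.025,0.072],[-0.039,0.05,0.072],[-0.038,0.075,0.072],[-0.038,0.1,0.069],[-0.038,0.1,0.069],[-0.038,0.1,0.069]],"dr":[[0,0,0],[0,0,0],[0,0,0],[0,0,0],[0,0,0],[0,0,0],[0,0,0],[0,0,0],[0,0,0],[0,0,0]],"jaw":[100,100,100,100,100,100,100,100,100,100]}'
python3 - <<'E'
from bench import *; from h import *
s=observe(); print(s["joints"].round(3));print(delta(s,tgt(.05,.1),Rt(p[2])@F),delta(s,tgt(.05,.019),Rt(p[2])@F))
f=wf(s,grab_frame("wrist")); im=f["color"][:,:,::-1].copy()
t=np.linspace(0,6.3,40)
for y in(.05,-.05):
    c=np.array([-.042,y,.133]); pts=c+.02*np.cos(t)[:,None]*np.array([0,1,0])+.02*np.sin(t)[:,None]*np.array([.866,0,.5])
    cv2.polylines(im,[(proj(f,st(p,pts))).astype(int)],True,(0,0,255),1)
cv2.imwrite("pics/w8.png",im)
E
```

```text
time_s: 13.9
tcp_pos: [0.5324, -0.1831, 0.1606]
tcp_rot: [3.027, -0.034, 0.813]
ft_force: [0.3, -0.7, 0.1]
finger_gap: 1.001
[ 0.215  0.253  0.168  2.252 -0.996  0.252 -0.299]
(array([-0.0001,  0.    ,  0.    ]), array([0.0014, 0.001 , 0.0003])) (array([ 0.0403, -0.0009, -0.0701]), array([0.0014, 0.001 , 0.0003]))
```

View pics/w8.png

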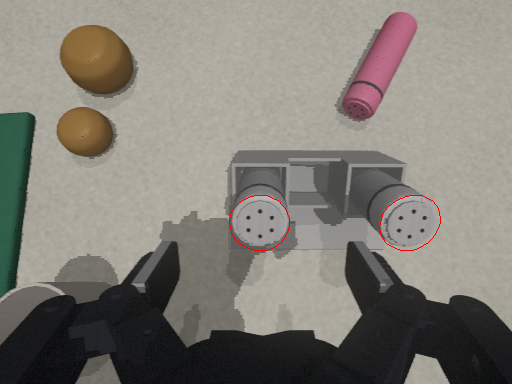

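Both caps still lie on the predicted circles, (260,222) and (409,222), so the stand hasn't moved and the right shaker is reseated. I'll descend on the left one.

```bash
python3 -m pendant '{"dp":[[0.008,0,-0.014],[0.016,0,-0.028],[0.024,-0.001,-0.042],[0.032,-0.001,-0.056],[0.040,-0.001,-0.070],[0.040,-0.001,-0.070],[0.040,-0.001,-0.070]],"dr":[[0,0,0],[0,0,0],[0,0,0],[0,0,0],[0,0,0],[0,0,0],[0,0,0]],"jaw":[100,100,100,100,100,70,60]}'
python3 - <<'E'
from bench import *; from h import *
s=observe(); print(s["joints"].round(3),s["ft_force"],s["torque"]);print(delta(s,tgt(.05,.019),Rt(p[2])@F))
E
```

```text
time_s: 14.65
tcp_pos: [0.5741, -0.1879, 0.0967]
tcp_rot: [3.036, -0.037, 0.795]
ft_force: [0.4, 0.1, -0.1]
finger_gap: 0.69
[ 3.720e-01  4.380e-01 -3.500e-02  2.174e+00 -1.291e+00  1.490e-01
  1.000e-03] [ 0.3783923   0.07992789 -0.11273658] [0.01555398 0.50778474 0.04120326]
(array([-0.0014,  0.0039, -0.0063]), array([-0.0034, -0.0114,  0.0005]))
```

Joints 5 and 6 ran into their limits here. I'll back off along the lean and use a tool tilt of 20° instead of 30°; the pads can still hold the shaker's sides.

```bash
python3 -m pendant '{"dp":[[-0.01,0.001,0.017],[-0.02,0.001,0.034],[-0.03,0.001,0.052],[-0.03,0.001,0.052]],"dr":[[0,0,0],[0,0,0],[0,0,0],[0,0,0]],"jaw":[100,100,100,100]}'
cat >> h.py <<'E'
def tg(y,h,tilt):
    Rm=Rt(p[2],tilt)@F; return tgt(y,h)+.019*Rm[:,2],Rm
E
python3 - <<'E'
from bench import *; from h import *
s=observe(); print(s["joints"].round(3))
t=np.radians(20)
for h in (.12,.08,.038): print(h,delta(s,*tg(.05,h,t)))
E
```

```text
time_s: 15.05
tcp_pos: [0.5443, -0.1867, 0.1518]
tcp_rot: [3.033, -0.035, 0.801]
ft_force: [0.8, 0.2, 0.1]
finger_gap: 1.001
[ 0.179  0.29   0.211  2.227 -1.041  0.265 -0.26 ]
0.12 (array([-0.0156,  0.0037,  0.0083]), array([2.000e-03, 1.675e-01, 1.000e-04]))
0.08 (array([ 0.0044,  0.0032, -0.0263]), array([2.000e-03, 1.675e-01, 1.000e-04]))
0.038 (array([ 0.0254,  0.0027, -0.0627]), array([2.000e-03, 1.675e-01, 1.000e-04]))
```

```bash
python3 -m pendant '{"dp":[[-0.012,0.003,0.008],[-0.0156,0.0037,0.008],[-0.0156,0.0037,0.008],[-0.0156,0.0037,0.008]],"dr":[[0.001,0.08,0],[0.002,0.1675,0],[0.002,0.1675,0],[0.002,0.1675,0]],"jaw":[100,100,100,100]}'
python3 - <<'E'
from bench import *; from h import *
s=observe(); print(s["joints"].round(3))
t=np.radians(20)
for h in (.12,.08,.038): print(h,delta(s,*tg(.05,h,t)))
E
```

```text
time_s: 15.45
tcp_pos: [0.5298, -0.1807, 0.1567]
tcp_rot: [3.093, -0.03, 0.543]
ft_force: [-0.4, 0.4, 1.0]
finger_gap: 1.0
[-0.102  0.299  0.502  2.161 -0.615  0.457 -0.711]
0.12 (array([-0.001 , -0.0023,  0.0033]), array([-0.0022, -0.0017, -0.0039]))
0.08 (array([ 0.019 , -0.0027, -0.0313]), array([-0.0022, -0.0017, -0.0039]))
0.038 (array([ 0.04  , -0.0032, -0.0677]), array([-0.0022, -0.0017, -0.0039]))
```

Joints are well within range now. I'll descend.

```bash
python3 -m pendant '{"dp":[[0.010,-0.0025,-0.0155],[0.019,-0.0027,-0.031],[0.026,-0.003,-0.043],[0.033,-0.003,-0.0555],[0.040,-0.0032,-0.0675],[0.040,-0.0032,-0.0675],[0.040,-0.0032,-0.0675]],"dr":[[-0.002,-0.002,-0.004],[-0.002,-0.002,-0.004],[-0.002,-0.002,-0.004],[-0.002,-0.002,-0.004],[-0.002,-0.002,-0.004],[-0.002,-0.002,-0.004],[-0.002,-0.002,-0.004]],"jaw":[100,100,100,100,100,100,100]}'
python3 - <<'E'
from bench import *; from h import *
s=observe(); print(s["joints"].round(3),s["ft_force"],s["torque"])
t=np.radians(20)
for h in (.038,): print(h,delta(s,*tg(.05,h,t)))
f=wf(s,grab_frame("wrist")); cv2.imwrite("pics/w9.png",f["color"][:,:,::-1])
E
```

```text
time_s: 16.15
tcp_pos: [0.5681, -0.1857, 0.0889]
tcp_rot: [3.09, -0.042, 0.541]
ft_force: [0.5, -0.1, 0.3]
finger_gap: 1.004
[ 0.024  0.469  0.348  2.105 -0.799  0.353 -0.563] [ 0.49789921 -0.09065501  0.31960727] [-0.00574287  0.28757516  0.01134126]
0.038 (array([0.0016, 0.0017, 0.0002]), array([-0.0006, -0.0026,  0.0043]))
```

View pics/w9.png

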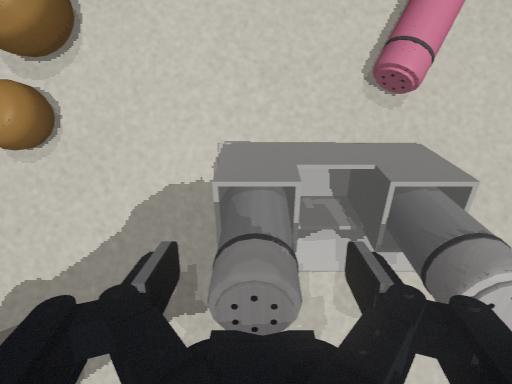

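The fingers straddle the left shaker, cap at (255,310), with no contact. I'll correct the offset and close.

```bash
python3 -m pendant '{"dp":[[0.0016,0.0017,0],[0.0016,0.0017,0],[0.0016,0.0017,0],[0.0016,0.0017,0]],"dr":[[0,-0.002,0.004],[0,-0.002,0.004],[0,-0.002,0.004],[0,-0.002,0.004]],"jaw":[100,70,60,55]}'
python3 -m pendant '{"dp":[[0,0,0],[0,0,0],[0,0,0],[0,0,0],[0,0,0],[0,0,0],[0,0,0],[0,0,0]],"dr":[[0,0,0],[0,0,0],[0,0,0],[0,0,0],[0,0,0],[0,0,0],[0,0,0],[0,0,0]],"jaw":[50,46,42,35,20,0,0,0]}'
python3 -m pendant '{"dp":[[-0.001,0,0.0017],[-0.002,0,0.0035],[-0.003,0,0.0052],[-0.004,0,0.0069],[-0.005,0,0.0087],[-0.006,0,0.0104],[-0.006,0,0.0104],[-0.006,0,0.0104]],"dr":[[0,0,0],[0,0,0],[0,0,0],[0,0,0],[0,0,0],[0,0,0],[0,0,0],[0,0,0]],"jaw":[0,0,0,0,0,0,0,0]}'
python3 - <<'E'
from bench import *; from h import *
s=observe(); print(s["ft_force"],s["torque"],s["joints"].round(2))
q=[]
for i in range(6):
  f=grab_frame("wrist" if i<5 else "scene"); q.append(observe()["ft_force"])
  if i==4: wristf=f
print(np.mean(q,0).round(2)); print(delta(s,*tg(.05,.038,np.radians(20))))
a=cv2.resize(f["color"][130:330,90:390,::-1],(600,400),interpolation=2); cv2.imwrite("pics/s10.png",a)
cv2.imwrite("pics/w10.png",wristf["color"][:,:,::-1])
E
```

```text
time_s: 16.6
tcp_pos: [0.5706, -0.1833, 0.0897]
tcp_rot: [3.09, -0.033, 0.546]
ft_force: [0.0, -0.2, -0.3]
finger_gap: 0.549
time_s: 17.4
tcp_pos: [0.5704, -0.1833, 0.0897]
tcp_rot: [3.09, -0.034, 0.545]
ft_force: [-2.8, 1.8, 5.3]
finger_gap: 0.454
time_s: 18.2
tcp_pos: [0.5644, -0.1835, 0.0999]
tcp_rot: [3.09, -0.034, 0.545]
ft_force: [0.5, -0.4, -3.8]
finger_gap: 0.456
[ 0.50601011 -0.40884977 -3.75279798] [ 0.02628874  0.76632603 -0.02089034] [ 0.    0.44  0.37  2.11 -0.78  0.37 -0.58]
[ 0.02  0.12 -4.47]
(array([ 0.0053, -0.0005, -0.0108]), array([ 0.0001,  0.    , -0.001 ]))
```

View pics/s10.png

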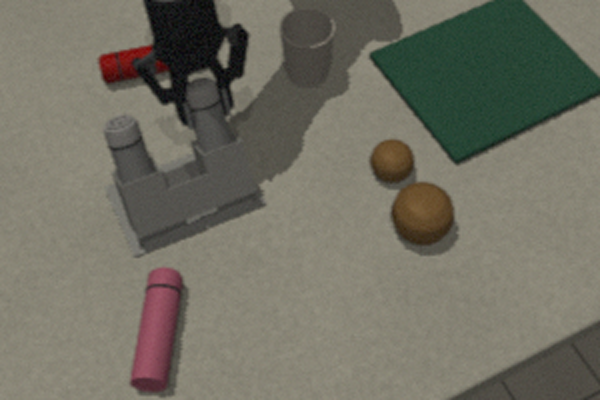

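View pics/w10.png

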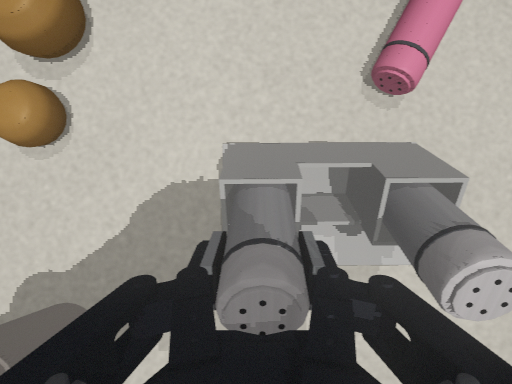

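Left reads −4.5 N, about 455 g, so it is the full one. The stand is unmoved. I'll draw it out along the lean.

```bash
python3 -m pendant '{"dp":[[-0.0035,0,0.006],[-0.007,0,0.012],[-0.0105,0,0.018],[-0.014,0,0.0243],[-0.0175,0,0.0303],[-0.021,0.0005,0.0364],[-0.0245,0.0005,0.0424],[-0.0245,0.0005,0.0424]],"dr":[[0,0,0],[0,0,0],[0,0,0],[0,0,0],[0,0,0],[0,0,0],[0,0,0],[0,0,0]],"jaw":[0,0,0,0,0,0,0,0]}'
python3 - <<'E'
from bench import *; from h import *
s=observe(); print(s["ft_force"],s["joints"].round(2)); print(delta(s,*tg(.05,.038,np.radians(20))))
f=grab_frame("wrist");cv2.imwrite("pics/w11.png",f["color"][:,:,::-1])
E
```

```text
time_s: 19.3
tcp_pos: [0.54, -0.1832, 0.1433]
tcp_rot: [3.089, -0.034, 0.547]
ft_force: [-0.5, -0.4, -4.8]
finger_gap: 0.45
[-0.47337292 -0.43654298 -4.82965899] [-0.08  0.34  0.47  2.15 -0.66  0.43 -0.67]
(array([ 0.0297, -0.0008, -0.0542]), array([ 0.0003,  0.0014, -0.0007]))
```

View pics/w11.png

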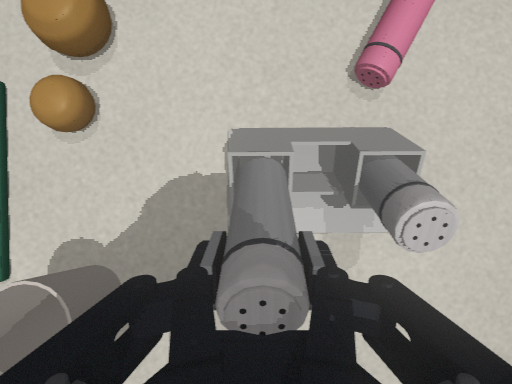

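It's sliding out cleanly with no side force. I'll continue out, then straight up.

```bash
python3 -m pendant '{"dp":[[-0.004,0,0.007],[-0.008,0,0.014],[-0.012,0,0.021],[-0.016,0,0.028],[-0.018,0,0.035],[-0.018,0,0.055],[-0.018,0,0.08],[-0.018,0,0.105],[-0.018,0,0.105]],"dr":[[0,0,0],[0,0,0],[0,0,0],[0,0,0],[0,0,0],[0,0,0],[0,0,0],[0,0,0],[0,0,0]],"jaw":[0,0,0,0,0,0,0,0,0]}'
python3 - <<'E'
from bench import *; from h import *
s=observe(); print(s["ft_force"],s["joints"].round(2))
# target: tool tilt -10deg about world y, shaker upright; centre over board
Rm=Rt(p[2],np.radians(-10))@F
print(delta(s,s["tcp_pos"],Rm), s["tcp_pos"])
f=grab_frame("scene");cv2.imwrite("pics/s12.png",cv2.resize(f["color"][100:330,90:435,::-1],(690,460),interpolation=2))
E
```

```text
time_s: 20.25
tcp_pos: [0.5241, -0.1839, 0.2512]
tcp_rot: [3.087, -0.034, 0.556]
ft_force: [1.1, -0.6, -3.6]
finger_gap: 0.456
[ 1.09843503 -0.59286621 -3.59443827] [-0.25  0.13  0.65  2.1  -0.34  0.63 -0.97]
(array([0., 0., 0.]), array([ 0.0129,  0.5309, -0.001 ])) [ 0.52406624 -0.18392012  0.25120122]
```

View pics/s12.png

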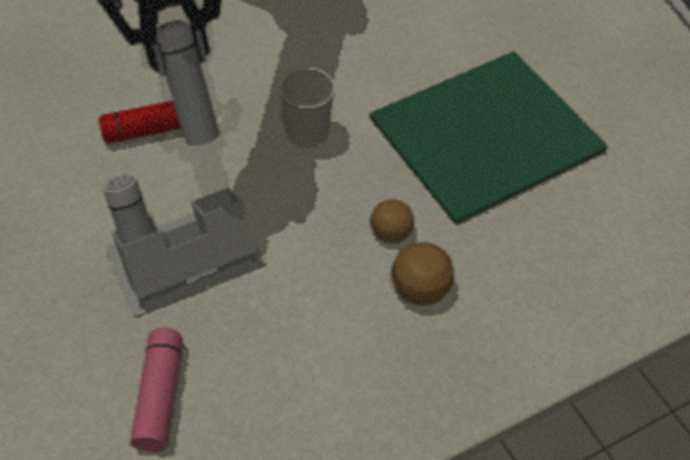

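```bash
python3 -m pendant '{"dp":[[0.005,0.02,0.01],[0.01,0.05,0.01],[0.02,0.09,0.01],[0.03,0.13,0.01],[0.035,0.17,0.01],[0.04,0.21,0.01],[0.045,0.25,0.01],[0.05,0.29,0.01],[0.055,0.33,0.01],[0.06,0.36,0.01],[0.064,0.38,0.01],[0.064,0.394,0.01],[0.064,0.394,0.01],[0.064,0.394,0.01],[0.064,0.394,0.01],[0.064,0.394,0.01]],"dr":[[0.001,0.04,0],[0.002,0.09,0],[0.003,0.14,0],[0.005,0.19,0],[0.006,0.24,0],[0.007,0.29,0],[0.008,0.34,0],[0.009,0.39,0],[0.01,0.43,0],[0.011,0.47,0],[0.012,0.5,0],[0.013,0.528,0],[0.013,0.528,0],[0.013,0.528,0],[0.013,0.528,0],[0.013,0.528,0]],"jaw":[0,0,0,0,0,0,0,0,0,0,0,0,0,0,0,0]}'
python3 - <<'E'
from bench import *; from h import *
s=observe(); print(s["ft_force"],s["joints"].round(2))
Rm=Rt(p[2],np.radians(-10))@F
print(delta(s,[.588,.21,.26],Rm))
f=grab_frame("scene");cv2.imwrite("pics/s13.png",cv2.resize(f["color"][60:300,200:500,::-1],(750,600),interpolation=2))
f=grab_frame("wrist");cv2.imwrite("pics/w13.png",f["color"][:,:,::-1])
E
```

```text
time_s: 21.9
tcp_pos: [0.5859, 0.2097, 0.2573]
tcp_rot: [-3.125, 0.037, 0.28]
ft_force: [0.2, 0.3, -4.1]
finger_gap: 0.457
[ 0.24425435  0.33590619 -4.09124422] [-0.69  0.51  0.47  1.54 -0.28  1.32 -1.75]
(array([0.0021, 0.0003, 0.0027]), array([-0.0014, -0.0043,  0.0011]))
```

View pics/s13.png

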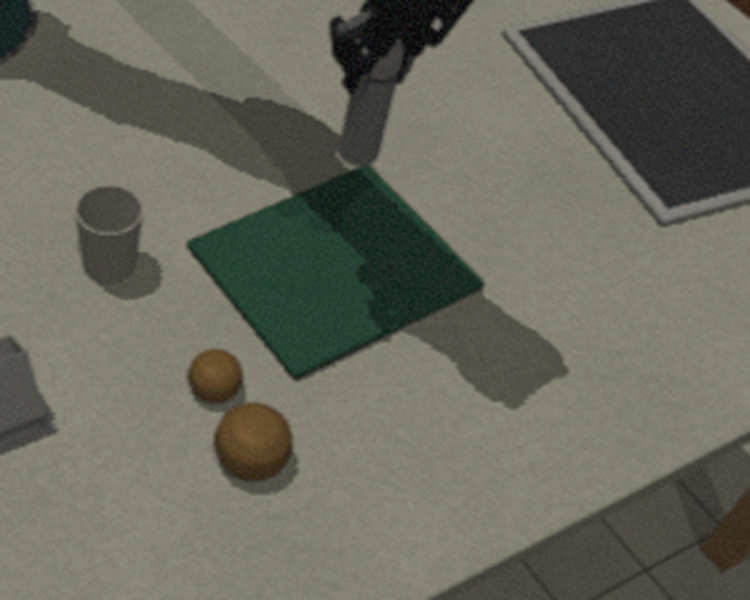

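View pics/w13.png

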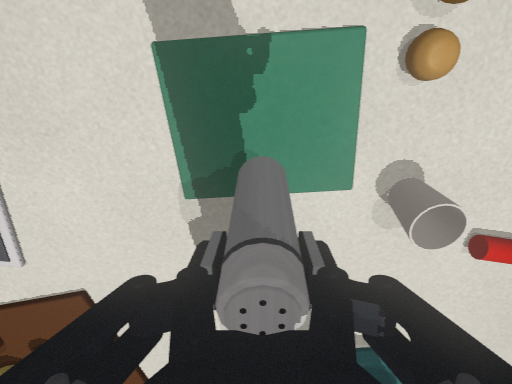

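```bash
python3 - <<'E'
from bench import *; from h import *
s=observe(); f=grab_frame("scene"); Rm=R.from_rotvec(s["tcp_rot"]).as_matrix()
G=s["tcp_pos"]-.019*Rm[:,2]
t=np.linspace(0,6.3,60)
u0,v0=320,70
im=cv2.resize(f["color"][v0:v0+65,u0:u0+60,::-1],None,fx=9,fy=9,interpolation=2)
wf_=wf(observe(),grab_frame("wrist")); iw=cv2.resize(wf_["color"][120:384,160:360,::-1],None,fx=2.2,fy=2.2,interpolation=2)
for h,c in((-.103,(0,0,255)),(.03,(0,255,255))):
    pts=G+np.c_[.02*np.cos(t),.02*np.sin(t),0*t+h]
    cv2.polylines(im,[((proj(f,pts)-[u0,v0]+.5)*9).astype(int)],True,c,1)
    cv2.polylines(iw,[((proj(wf_,pts)-[160,120]+.5)*2.2).astype(int)],True,c,1)
cv2.imwrite("pics/s14.png",im);cv2.imwrite("pics/w14.png",iw); print(G)
E
```

```text
[0.58933514 0.21014604 0.27624931]
```

View pics/s14.png

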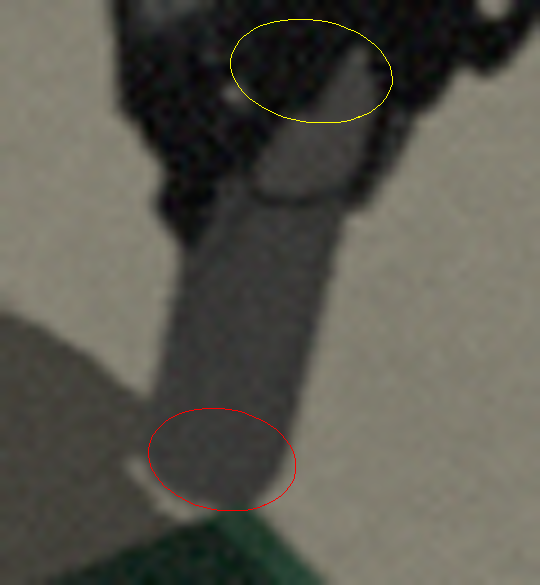

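View pics/w14.png

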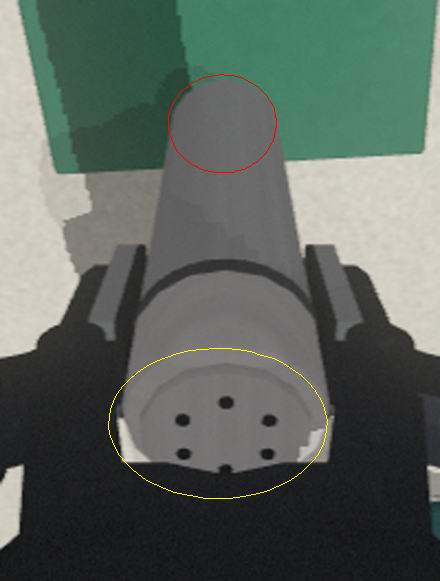

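The upright model's outline coincides with the shaker's foot and sides in both views, so it is upright within about 1–2°. I'll descend over the board centre.

```bash
python3 -m pendant '{"dp":[[0.001,0,-0.02],[0.001,0,-0.045],[0.001,0,-0.07],[0.001,0,-0.095],[0.001,0,-0.115],[0.001,0,-0.13],[0.001,0,-0.14],[0.001,0,-0.145],[0.001,0,-0.145],[0.001,0,-0.145]],"dr":[[0,-0.003,0],[0,-0.003,0],[0,-0.003,0],[0,-0.003,0],[0,-0.003,0],[0,-0.003,0],[0,-0.003,0],[0,-0.003,0],[0,-0.003,0],[0,-0.003,0]],"jaw":[0,0,0,0,0,0,0,0,0,0]}'
python3 - <<'E'
from bench import *; from h import *
s=observe(); Rm=R.from_rotvec(s["tcp_rot"]).as_matrix(); G=s["tcp_pos"]-.019*Rm[:,2]
print(s["ft_force"],s["torque"],s["joints"].round(2),G, G[2]-.103-.014, np.degrees(np.arcsin(Rm[:,2])))
E
```

```text
time_s: 23.1
tcp_pos: [0.5876, 0.2111, 0.113]
tcp_rot: [-3.126, 0.035, 0.274]
ft_force: [-0.1, -0.8, -4.2]
finger_gap: 0.457
[-0.07993437 -0.76863862 -4.22600237] [-0.06052662 -0.33608998  0.00529786] [-0.65  0.67  0.42  1.65 -0.36  1.07 -1.69] [0.59087331 0.21102682 0.13175384] 0.014753841574634883 [-10.00962388   0.32976076 -79.98483365]
```

```bash
python3 -m pendant '{"dp":[[0,0,-0.003],[0,0,-0.006],[0,0,-0.008],[0,0,-0.010],[0,0,-0.0115],[0,0,-0.0115],[0,0,-0.0115]],"dr":[[0,0,0],[0,0,0],[0,0,0],[0,0,0],[0,0,0],[0,0,0],[0,0,0]],"jaw":[0,0,0,0,0,0,0]}'
python3 -m pendant '{"dp":[[0,0,-0.001],[0,0,-0.0015],[0,0,-0.0015]],"dr":[[0,0,0],[0,0,0],[0,0,0]],"jaw":[0,0,0]}'
python3 -m pendant '{"dp":[[0,0,-0.001],[0,0,-0.001]],"dr":[[0,0,0],[0,0,0]],"jaw":[0,0]}'
```

```text
time_s: 23.8
tcp_pos: [0.587, 0.211, 0.1007]
tcp_rot: [-3.126, 0.035, 0.276]
ft_force: [-0.2, -0.1, -3.7]
finger_gap: 0.453
time_s: 24.1
tcp_pos: [0.5869, 0.211, 0.0991]
tcp_rot: [-3.126, 0.035, 0.276]
ft_force: [1.4, -0.4, -3.4]
finger_gap: 0.453
time_s: 24.3
tcp_pos: [0.5869, 0.211, 0.0981]
tcp_rot: [-3.126, 0.035, 0.276]
ft_force: [0.0, -0.7, -4.6]
finger_gap: 0.454
```

```bash
python3 -m pendant '{"dp":[[0,0,-0.001],[0,0,-0.001]],"dr":[[0,0,0],[0,0,0]],"jaw":[0,0]}'
python3 -m pendant '{"dp":[[0,0,-0.001],[0,0,-0.001]],"dr":[[0,0,0],[0,0,0]],"jaw":[0,0]}'
python3 -m pendant '{"dp":[[0,0,-0.001],[0,0,-0.001]],"dr":[[0,0,0],[0,0,0]],"jaw":[0,0]}'
```

```text
time_s: 24.5
tcp_pos: [0.5871, 0.211, 0.0977]
tcp_rot: [-3.126, 0.035, 0.276]
ft_force: [-1.3, -1.0, 0.2]
finger_gap: 0.458
time_s: 24.7
tcp_pos: [0.5873, 0.2111, 0.0977]
tcp_rot: [-3.125, 0.034, 0.275]
ft_force: [-2.6, -1.5, 6.0]
finger_gap: 0.456
time_s: 24.9
tcp_pos: [0.5875, 0.2111, 0.0977]
tcp_rot: [-3.125, 0.034, 0.275]
ft_force: [-2.8, -0.7, 11.3]
finger_gap: 0.454
```

Contact at z≈0.0977. I'll ease off the pressing force, look, then open.

```bash
python3 -m pendant '{"dp":[[0,0,0.0015],[0,0,0.0018]],"dr":[[0,0,0],[0,0,0]],"jaw":[0,0]}'
python3 - <<'E'
from bench import *; from h import *
s=observe(); f=grab_frame("scene"); Rm=R.from_rotvec(s["tcp_rot"]).as_matrix()
G=s["tcp_pos"]-.019*Rm[:,2];print(G,s["ft_force"])
t=np.linspace(0,6.3,60); c=proj(f,G)[0].astype(int); u0,v0=c[0]-40,c[1]-30
im=cv2.resize(f["color"][v0:v0+75,u0:u0+80,::-1],None,fx=8,fy=8,interpolation=2)
for z,c in((.014,(0,0,255)),(.147,(0,255,255))):
    pts=np.c_[G[0]+.02*np.cos(t),G[1]+.02*np.sin(t),0*t+z]
    cv2.polylines(im,[((proj(f,pts)-[u0,v0]+.5)*8).astype(int)],True,c,1)
cv2.imwrite("pics/s15.png",im)
E
```

```text
time_s: 25.1
tcp_pos: [0.5872, 0.211, 0.0977]
tcp_rot: [-3.126, 0.035, 0.275]
ft_force: [0.0, -0.5, 3.6]
finger_gap: 0.452
[0.59053438 0.21090657 0.11641199] [ 0.03689645 -0.45983112  3.59568653]
```

View pics/s15.png

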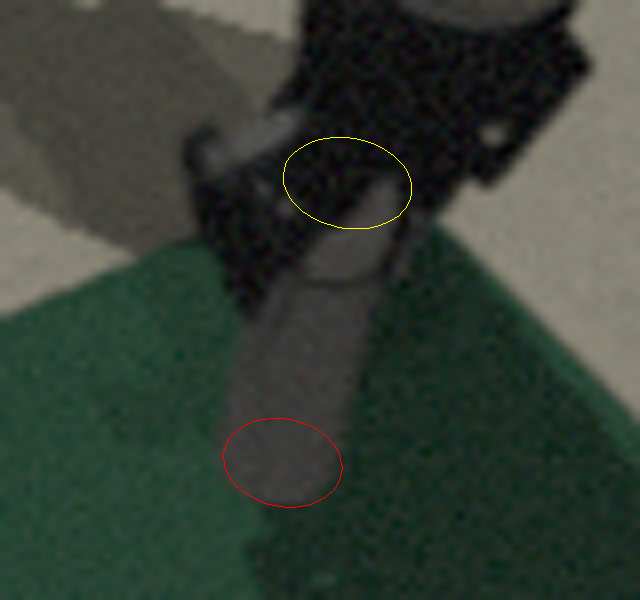

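The foot sits on the board within the predicted circle, and the can is upright. I'll open gradually.

```bash
python3 -m pendant '{"dp":[[0,0,0],[0,0,0],[0,0,0],[0,0,0],[0,0,0],[0,0,0],[0,0,0],[0,0,0]],"dr":[[0,0,0],[0,0,0],[0,0,0],[0,0,0],[0,0,0],[0,0,0],[0,0,0],[0,0,0]],"jaw":[47,49,52,58,70,100,100,100]}'
python3 - <<'E'
from bench import *; from h import *
s=observe(); print(s["ft_force"]); Rm=R.from_rotvec(s["tcp_rot"]).as_matrix(); print(Rm.round(3))
f=grab_frame("wrist");cv2.imwrite("pics/w16.png",f["color"][:,:,::-1])
E
```

```text
time_s: 25.95
tcp_pos: [0.587, 0.211, 0.097]
tcp_rot: [-3.126, 0.035, 0.276]
ft_force: [-0.1, -0.2, 0.4]
finger_gap: 0.999
[-0.08673585 -0.24343084  0.42527013]
[[ 0.984 -0.022 -0.175]
 [-0.022 -1.     0.005]
 [-0.175 -0.001 -0.985]]
```

View pics/w16.png

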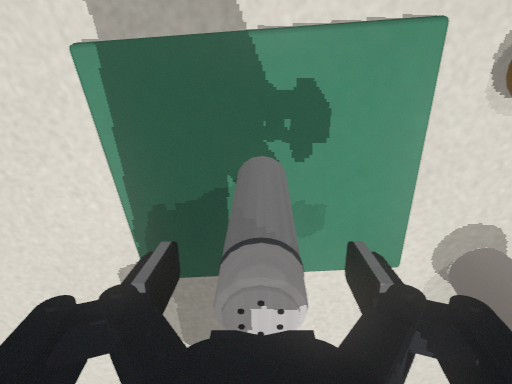

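It's standing free between the open fingers. I'll retreat along the tool axis.

```bash
python3 -m pendant '{"dp":[[0.003,0,0.015],[0.006,0,0.035],[0.01,0,0.058],[0.015,0,0.085],[0.021,0,0.12],[0.027,0,0.155],[0.027,0,0.18],[0.027,0,0.18],[0.027,0,0.18],[0.027,0,0.18]],"dr":[[0,0,0],[0,0,0],[0,0,0],[0,0,0],[0,0,0],[0,0,0],[0,0,0],[0,0,0],[0,0,0],[0,0,0]],"jaw":[100,100,100,100,100,100,100,100,100,100]}'
python3 - <<'E'
from bench import *; from h import *
s=observe(); print(s["ft_force"],s["joints"].round(2))
f=wf(s,grab_frame("wrist"));im=f["color"][:,:,::-1].copy()
t=np.linspace(0,6.3,60)
def ov(im,f,sc,o):
    for z in(.014,.147):
        pts=np.c_[.5905+.02*np.cos(t),.211+.02*np.sin(t),0*t+z]
        cv2.polylines(im,[((proj(f,pts)-o+.5)*sc).astype(int)],True,(0,0,255),1)
    for y in(.05,-.05):
        c=np.array([-.042,y,.133]); pts=c+.02*np.cos(t)[:,None]*np.array([0,1,0])+.02*np.sin(t)[:,None]*np.array([.866,0,.5])
        cv2.polylines(im,[((proj(f,st(p,pts))-o+.5)*sc).astype(int)],True,(0,0,255),1)
ov(im,f,1,[0,0]);cv2.imwrite("pics/w17.png",im)
g=grab_frame("scene");im=cv2.resize(g["color"][100:330,90:435,::-1],(690,460),interpolation=2);ov(im,g,2,[90,100]);cv2.imwrite("pics/s17.png",im)
E
```

```text
time_s: 27.0
tcp_pos: [0.6133, 0.2109, 0.2762]
tcp_rot: [-3.126, 0.035, 0.279]
ft_force: [-0.9, 0.2, -0.1]
finger_gap: 1.0
[-0.91729638  0.21559169 -0.11327142] [-0.66  0.55  0.47  1.45 -0.29  1.38 -1.74]
```

View pics/w17.png

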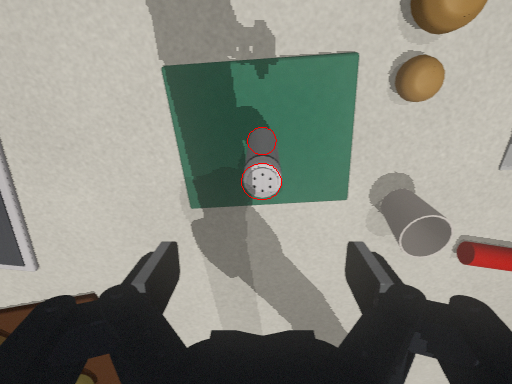

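View pics/s17.png

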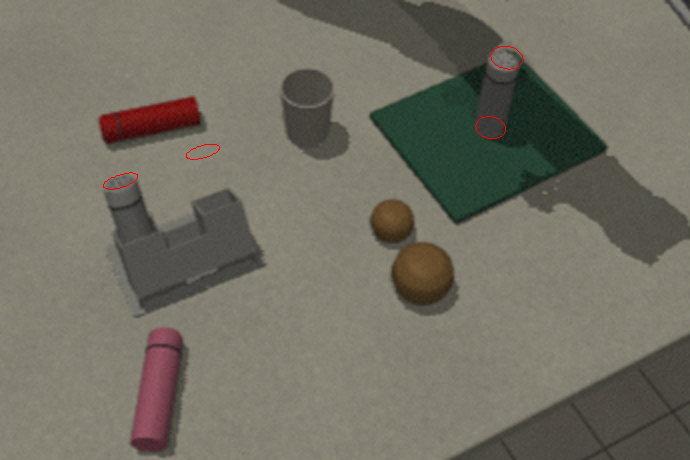

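The shaker stands upright mid-board: cap and foot are on the predicted circles, (262,181) and (262,141) in the wrist view. The empty one is seated on its prediction at (121,181) in the scene crop, and nothing else has moved. Handing in.

```bash
python3 -c "
from bench import *
print(job_done())"
```

```text
the job is handed in; nothing more can be done
None
```

The full salt shaker now stands upright near the middle of the green board, and the nearly empty one is back in its well. I handed the job in at about 27 s of the 58 s allowed; the hand-in reports no verdict.

**Which one is full:** Lifted about 12 to 16 mm along its lean, the right shaker read about 0 to 1 N and the left about −4.5 N (roughly 455 g). I reseated the right one and drew the left one out along its own lean. No noticeable side force showed, and the stand did not visibly move.

**Last checks:**
- The shaker on the board matched the upright outline I projected, within about 1–2°. It sits at roughly (0.590, 0.211), almost exactly the board's middle.
- The empty shaker's cap was still where its seated position predicts.
- The stand, beaker and potatoes looked unmoved, and the gripper was open and clear, about 0.18 m above its release height.

**What went wrong:**
- The first approach to the left shaker stopped at the limits of joints 5 and 6, which read −1.291 and 0.149 against limits of −1.29 and 0.15. That was before the fingers touched anything. I backed off and gripped with a 20° tool tilt instead of 30°.
- The direct force reading for the empty shaker was within sensor noise, so its weight was confirmed mainly by comparison with the full one.

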